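# Change the filter cassettes of the bench fume extractor

## Task

Change the filters of the bench fume extractor: first swing its suction arm right round to one side, well clear of the filter bays, then draw every used cassette straight and level out of its bay without forcing it and put it in the open cardboard carton, and slide the three fresh cassettes from the packing sheet fully home, one in each bay, with their front plates flush against the housing. (Some bays may have been emptied already.) When all this is done, swing the suction arm back so that it points straight out to the front over the middle bay, and leave the jar, bottle, tin and heel nearby where they are.

Things in the scene. Friction and masses are not known exactly. Their poses are not given: they have to be found in the camera images.
- extractor: Low grey bench fume extractor, fixed, 222 mm wide, front to the robot. Origin: centre of underside; x to its rear, y left, z up. Face of the bays at x -50 mm; in front of it a flat steel landing plate to x -125, top at z 10, level with the bay floors. Deck over the bays 59 mm high; riser for the suction arm at x +45. A cassette fully home has its origin at x -12.5, z 10 mm, front plate on the face.
- bay_0 (a point): Left bay: middle of its floor's edge at the mouth, on the face plane, 10 mm above the bench; axes as the extractor's. Bays lie 70 mm apart; each is 59 mm wide (3 mm more than a cassette frame) and 22.5 mm high, 79 mm deep, with side and top edges rounded by 5 mm at the mouth.
- bay_1 (a point): Middle bay: the same point; size as the left one.
- bay_2 (a point): Right bay: the same point; size as the left one.
- suction_arm (a joint): Angle (rad) of the swivelling suction arm about its upright riser; friction (0.3 N m) holds it where it is left; stops at +-1.57. 0: it points straight out to the front over the middle bay. Positive is anticlockwise from above, which takes the hood to the robot's right (-y); at -1.57 it points square to the left.
- swivel_pivot (a point): On the arm's upright swivel axis (extractor x +45 mm), 172 mm above the bench, mid height of the horizontal arm tube (27 mm thick).
- hood_knob (a point): Grip point, 216 mm above the bench, on the round upright black knob (16 mm diameter, free from 189 to 232 mm) that stands on the hood at the arm's end, 185 mm from the swivel axis. The grey bell hood below it is 80 mm wide at its rim, 120 mm above the bench.
- waste_carton: Open cardboard carton for the used cassettes, fixed, 165 x 165 x 70 mm high outside, walls and floor 4 mm thick. Origin: centre of its underside, z up. Two cassettes lie side by side in it, a third on top of them.
- used_0: Used (dust-brown) filter cassette, at the start home in the left bay; absent if that bay is empty. About 0.1 kg. Frame 75 (x) x 56 (y) x 20 mm; origin: centre of its underside; x from front to rear, z up. At its front a plate 6 x 64 x 29 high (x -43.5 to -37.5), then a grey upright grip tab, 12 mm thick in y, x -80 to -43.5, z 4 to 36 mm: pinch it from above.
- used_1: Used (dust-brown) filter cassette, at the start home in the middle bay; absent if that bay is empty. About 0.1 kg. Frame 75 (x) x 56 (y) x 20 mm; origin: centre of its underside; x from front to rear, z up. At its front a plate 6 x 64 x 29 high (x -43.5 to -37.5), then a grey upright grip tab, 12 mm thick in y, x -80 to -43.5, z 4 to 36 mm: pinch it from above.
- used_2: Used (dust-brown) filter cassette, at the start home in the right bay; absent if that bay is empty. About 0.1 kg. Frame 75 (x) x 56 (y) x 20 mm; origin: centre of its underside; x from front to rear, z up. At its front a plate 6 x 64 x 29 high (x -43.5 to -37.5), then a grey upright grip tab, 12 mm thick in y, x -80 to -43.5, z 4 to 36 mm: pinch it from above.
- fresh_0: Fresh (off-white) cassette, at the start flat on the cardboard sheet right of the extractor; fits any bay. About 0.1 kg. Frame 75 (x) x 56 (y) x 20 mm; origin: centre of its underside; x from front to rear, z up. At its front a plate 6 x 64 x 29 high (x -43.5 to -37.5), then a grey upright grip tab, 12 mm thick in y, x -80 to -43.5, z 4 to 36 mm: pinch it from above.
- fresh_1: Fresh (off-white) cassette, at the start flat on the cardboard sheet right of the extractor; fits any bay. About 0.1 kg. Frame 75 (x) x 56 (y) x 20 mm; origin: centre of its underside; x from front to rear, z up. At its front a plate 6 x 64 x 29 high (x -43.5 to -37.5), then a grey upright grip tab, 12 mm thick in y, x -80 to -43.5, z 4 to 36 mm: pinch it from above.
- fresh_2: Fresh (off-white) cassette, at the start flat on the cardboard sheet right of the extractor; fits any bay. About 0.1 kg. Frame 75 (x) x 56 (y) x 20 mm; origin: centre of its underside; x from front to rear, z up. At its front a plate 6 x 64 x 29 high (x -43.5 to -37.5), then a grey upright grip tab, 12 mm thick in y, x -80 to -43.5, z 4 to 36 mm: pinch it from above.
- liner: Flat cardboard packing sheet, 3 mm thick, 130 x 255 mm, fixed, on which the fresh cassettes lie side by side at the start. Origin: on its underside, 14 mm from its centre.
- cement_jar: Bystander: amber jar, 64 x 64 x 99 mm, grey lid; origin at the centre of its underside.
- glue_bottle: Bystander: cream squeeze bottle with orange nozzle, 59 x 59 x 176 mm; origin at the centre of its underside.
- wax_tin: Bystander: white round tin, 76 x 76 x 52 mm; origin at the centre of its underside.
- heel_loose: Bystander: stacked leather heel, 62 x 66 x 24 mm; origin at the centre of its underside.

How it is judged:
On the way, in this order (a step that is already met when the one before it is completed fails the run):
1. the suction arm is swung aside, at least 1.2 rad from straight ahead, to either side ((value of joint suction_arm above 1.2 rad or value of joint suction_arm below -1.2 rad)), for 0.2 s.
2. every used cassette is in the carton and the three fresh ones are fully home in the bays (x of used_0 in the frame of waste_carton between -0.08 and 0.08 m and y of used_0 in the frame of waste_carton between -0.08 and 0.08 m and z of used_0 in the frame of waste_carton between -0.01 and 0.09 m and x of used_1 in the frame of waste_carton between -0.08 and 0.08 m and y of used_1 in the frame of waste_carton between -0.08 and 0.08 m and z of used_1 in the frame of waste_carton between -0.01 and 0.09 m and x of used_2 in the frame of waste_carton between -0.08 and 0.08 m and y of used_2 in the frame of waste_carton between -0.08 and 0.08 m and z of used_2 in the frame of waste_carton between -0.01 and 0.09 m and x of each of fresh_0, fresh_1, fresh_2 in the frame of extractor above -0.0165 m and y of fresh_0 in the frame of extractor between -0.09 and 0.09 m and z of fresh_0 in the frame of extractor between 0.006 and 0.016 m and angle between each of fresh_0, fresh_1, fresh_2's own z axis and vertical below 0.06 rad and angle between the x axis of each of fresh_0, fresh_1, fresh_2 and the x axis of extractor, either way round below 0.1 rad and y of fresh_1 in the frame of extractor between -0.09 and 0.09 m and z of fresh_1 in the frame of extractor between 0.006 and 0.016 m and y of fresh_2 in the frame of extractor between -0.09 and 0.09 m and z of fresh_2 in the frame of extractor between 0.006 and 0.016 m), for 0.2 s.
3. the suction arm points straight out to the front again, within 0.1 rad (value of joint suction_arm between -0.1 and 0.1 rad), for 0.2 s.
At the end, for the whole second after the job is handed in: Every used cassette lies inside the open cardboard carton; each of the three fresh cassettes is in a bay, level, its front plate within 4 mm of the extractor's face; the suction arm points straight ahead within 0.1 rad; all are released and at rest (all of step 2 and all of step 3 and linear speed of each of used_0, used_1, used_2, fresh_0, fresh_1, fresh_2 below 0.03 m/s and velocity of joint suction_arm between -0.05 and 0.05 rad/s); the robot touches nothing.
It fails at once if a bystander (jar, bottle, tin or heel) is moved more than 40 mm (distance of any of cement_jar, glue_bottle, wax_tin, heel_loose from where it was at the start of the episode above 0.04 m).
It fails at once if a used cassette is forced: pressed against its bay with more than 40 N while still inside it ((contact force between used_0 and extractor above 40 N and x of used_0 in the frame of extractor above -0.085 m and z of used_0 in the frame of extractor below 0.02 m) or (contact force between used_1 and extractor above 40 N and x of used_1 in the frame of extractor above -0.085 m and z of used_1 in the frame of extractor below 0.02 m) or (contact force between used_2 and extractor above 40 N and x of used_2 in the frame of extractor above -0.085 m and z of used_2 in the frame of extractor below 0.02 m)).
Of used_0, used_1, used_2 only 1 to 3 are there at a start; the rules pass over those that are not, and their reading is None.
At some moment in a run one of fresh_0, fresh_1, fresh_2 may be knocked a few centimetres aside while the robot is not near it.
Once in a run the grip may slacken for a moment while it holds something.
It also fails if it takes over 210 s, if anything falls off the work surface, if the arm or the gripper's body presses on something with over 40 N, if the wrist force passes 120 N, or if a joint passes its speed limit or range.

## Robot

A 6-joint arm with a two-finger parallel gripper is mounted at the origin on a cart in front of the work surface, level with it; the furniture and walls round the work are solid. World frame = base frame: x ahead of the robot, y to its left, z up, the work surface at z = 0. Lengths are in m, angles in rad, forces in N, time in s.
With the tool pointing down it reaches from about 0.35 to 0.975 m from the base axis. Payload 7.1 kg.
Tool frame: the origin (TCP) lies midway between the tips of the shut fingers; the grasp point (between the pads) lies 19 mm behind it; z points along the fingers, y is the line along which they close (so a half turn about z gives the same grasp; the last joint's range is limited). The gripper opens to 88 mm and grips with 3 to 60 N. Pads are 20 mm wide; open, the fingers measure 115 mm over their backs; the gripper's body (75 mm by 178 mm) begins 61 mm behind the grasp point.
Start: joints at [1.33, 0.423, 1.63, -0, 1.089, -0.019], TCP at [0.137, 0.61, 0.223] pointing down, gripper open.
Joint ranges: [-3, 3], [-0.9, 2.11], [0.09, 2.58], [-1.31, 4.45], [0.11, 2.69], [-2.54, 2.54]. Speed limits (rad/s): [2.39, 2.39, 3.01, 3.14, 3.14, 3.14].

## Interface

Orientations are given as a unit quaternion [w, x, y, z].
In Python, from station import move_pose, movel, movej, command_gripper, wait, inverse_kinematics, read_camera, camera_info, MotionError, job_done, get_time, get_joint_pos, get_qvel, get_effort, get_tcp_pos, get_ee_rot, get_ft_force, get_ft_torque, get_grip_width, get_finger_force gives the robot as it stands. Calls block until the motion is done:
- move_pose(position, orientation): joint-space move of the TCP to a pose.
- movel(position, frame=None, v=0.15, until_force=None): straight line of the TCP; frame=None keeps the orientation; v is the mean speed in m/s. With until_force (N) it stops when the force on the tool has changed by that much, and returns True; else False.
- movej(angles): joint-space move.
- command_gripper(opening): opening from 0.0 (shut) to 1.0 (fully open); the grip force is fixed at half the most; returns when the fingers have stopped.
- wait(seconds).
- inverse_kinematics(position, orientation): joint angles nearest the present ones, or None.
- read_camera(name): name is "scene" or "side" or "wrist"; returns the picture (400x640x3 uint8, red, green, blue); there is no depth.
- camera_info(name): a dict with "intrinsics" (3x3 intrinsics, pixels), "T" (4x4, takes a point from camera to world coordinates); the wrist camera has in their place "tool_from_camera" (4x4, takes a point from camera to tool coordinates, whose origin is the TCP and whose axes are the flange's). Camera axes: x right, y up, looking along -z (the intrinsics and any distortion apply to the point x, -y, -z); pixel columns grow to the right and rows downward; lengths in m; the calibration is good to about 2 mm. A picture is of the moment at which its call begins: read the wrist's pose just before it. camera_info takes no time and is no camera call.
A pose or a line that the arm cannot do raises MotionError and nothing moves.
- job_done(): hands the job in; it is judged then, once.
Readings, each from a call of its own:
- get_time(): time.
- get_joint_pos(): joint angles.
- get_qvel(): joint speeds.
- get_effort(): joint torques, N m.
- get_tcp_pos(): TCP position.
- get_ee_rot(): TCP orientation.
- get_ft_force(): force on the tool from outside, world axes, zero at the start.
- get_ft_torque(): the same for the moment, N m.
- get_grip_width(): opening from 0.0 (shut) to 1.0 (fully open).
- get_finger_force(): force on a finger pad.
Only numpy, scipy, OpenCV 4.12 (cv2) and the standard library are available. Lean on these libraries where they do the work, as an engineer would, in place of code of your own. Each camera call takes 0.05 s, during which the arm holds its last target. There are 200 camera calls.

## Working session

There is one attempt and no reset: what is moved stays moved. The work goes in short steps, each a Python script; the robot and the scene stay as the last script left them, time stands still between calls to the robot, and variables do not carry over. Pictures are saved under pics/ and viewed, at most 14 in all, crops included, and the job is handed in when it is done.

```bash
ls; mkdir -p pics
python3 - <<'E'
from station import *
import cv2, numpy as np
np.set_printoptions(precision=4,suppress=True)
for n in ("scene","side","wrist"):
    im=read_camera(n); cv2.imwrite(f"pics/{n}0.png",im[...,::-1]); print(n,camera_info(n))
print(get_time(),get_tcp_pos(),get_ee_rot(),get_ft_force())
E
```

```text
pics
scene {'intrinsics': array([[490.9965,   0.    , 327.7501],
       [  0.    , 490.9965, 202.3515],
       [  0.    ,   0.    ,   1.    ]]), 'T': array([[ 0.8361,  0.2514, -0.4876, -0.1786],
       [-0.5482,  0.348 , -0.7605, -1.2276],
       [-0.0215,  0.9032,  0.4288,  0.79  ],
       [ 0.    ,  0.    ,  0.    ,  1.    ]])}
side {'intrinsics': array([[467.9443,   0.    , 328.1349],
       [  0.    , 467.9443, 205.2765],
       [  0.    ,   0.    ,   1.    ]]), 'T': array([[-0.9651,  0.1522, -0.2132,  0.2635],
       [-0.262 , -0.5618,  0.7847,  1.0251],
       [-0.0004,  0.8131,  0.5821,  0.951 ],
       [ 0.    ,  0.    ,  0.    ,  1.    ]])}
wrist {'intrinsics': array([[309.4127,   0.    , 322.5492],
       [  0.    , 309.4127, 195.7438],
       [  0.    ,   0.    ,   1.    ]]), 'tool_from_camera': array([[-0.0005,  0.9545,  0.2982,  0.0816],
       [ 1.    ,  0.0006, -0.0004,  0.0002],
       [-0.0006,  0.2982, -0.9545, -0.1609],
       [ 0.    ,  0.    ,  0.    ,  1.    ]])}
0.15 [0.1374 0.6093 0.2221] [-0.0001  0.1107  0.9939 -0.0006] [-0.3586 -0.4244 -0.2141]
```

View pics/scene0.png

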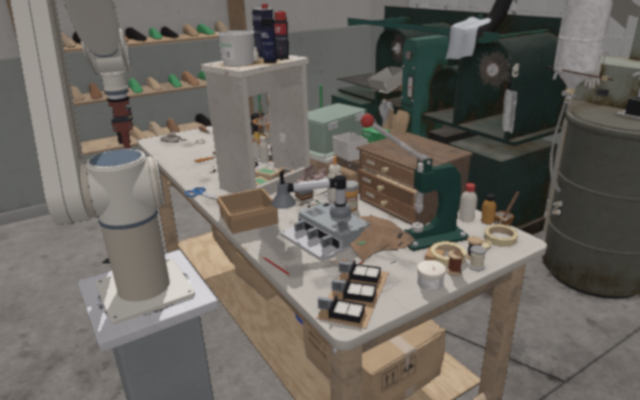

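View pics/side0.png

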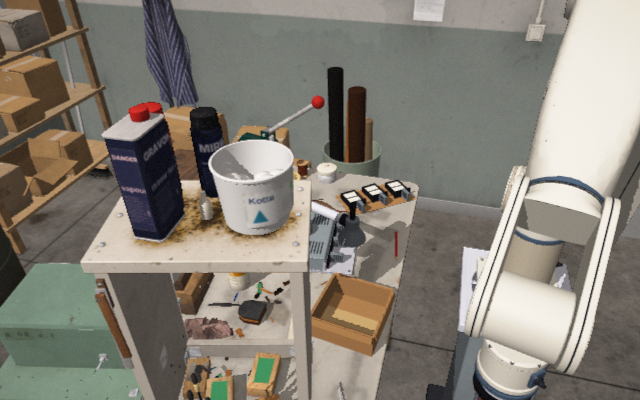

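Run:
```python
import cv2, numpy as np
a=cv2.imread("pics/scene0.png")[150:330,200:410]; a=cv2.resize(a,None,fx=3.2,fy=3.2,interpolation=cv2.INTER_CUBIC)
b=cv2.imread("pics/side0.png")[170:290,290:430]; b=cv2.resize(b,None,fx=4,fy=4,interpolation=cv2.INTER_CUBIC)
cv2.imwrite("pics/c1.png",a); cv2.imwrite("pics/c2.png",b)
```

```text
(no output)
```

View pics/c1.png

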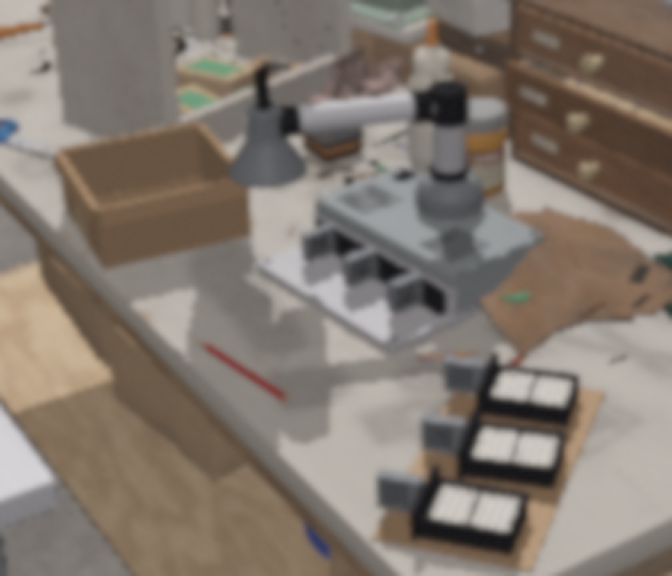

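```bash
cat > h.py <<'E'
from station import *
import cv2, numpy as np
from scipy.spatial.transform import Rotation as R
np.set_printoptions(precision=4,suppress=True)
def cam(name):
    i=camera_info(name)
    if name!="wrist": return i["intrinsics"],i["T"]
    T=np.eye(4); q=get_ee_rot(); T[:3,:3]=R.from_quat(np.roll(q,-1)).as_matrix(); T[:3,3]=get_tcp_pos()
    return i["intrinsics"],T@i["tool_from_camera"]
def ray(c,px):
    K,T=c; d=np.linalg.solve(K,[px[0],px[1],1.])*[1,-1,-1]; return T[:3,3],T[:3,:3]@d
def onz(c,px,z):
    o,d=ray(c,px); return o+d*(z-o[2])/d[2]
def proj(c,P):
    K,T=c; p=(np.linalg.inv(T)@np.append(P,1))[:3]*[1,-1,-1]; p=K@p; return p[:2]/p[2]
def tri(l):   # least-squares meeting point of rays [(cam,px),...]
    A=np.zeros((3,3));b=np.zeros(3)
    for c,px in l:
        o,d=ray(c,px); d=d/np.linalg.norm(d); M=np.eye(3)-np.outer(d,d); A+=M;b+=M@o
    return np.linalg.solve(A,b)
def q(yaw):  # tool down; tool x axis at world angle yaw, y = x rotated -90
    m=np.array([[np.cos(yaw),np.sin(yaw),0],[np.sin(yaw),-np.cos(yaw),0],[0,0,-1]])
    return np.roll(R.from_matrix(m).as_quat(),1)
def shot(n,f):
    c=cam(n); im=read_camera(n)[...,::-1].copy(); cv2.imwrite(f"pics/{f}.png",im); return c,im
E
python3 - <<'E'
from h import *
s=cam("scene")
for n,x,y,z in [("plL",258,266,.01),("plR",393,350,.01),("deckFL",318,202,.059),("deckFR",460,275,.059),("knobtop",262,70,.232),("rimL",232,172,.12),("rimR",305,172,.12),("risertop",448,88,.185),("cartL",57,157,.07),("cartFL",98,207,.07),("cartFR",246,180,.07),("cartBR",200,125,.07),
 ("tab0",463,358,.039),("tab1",445,420,.039),("tab2",400,475,.039),("lin",602,392,.003),("lin",555,568,.003),("lin",378,540,.003)]:
    print(n,onz(s,(200+x/3.2,150+y/3.2),z))
E
```

```text
plL [0.4534 0.0496 0.01  ]
plR [ 0.4794 -0.1665  0.01  ]
deckFL [0.5302 0.0545 0.059 ]
deckFR [ 0.5619 -0.1578  0.059 ]
knobtop [0.4613 0.0269 0.232 ]
rimL [0.435  0.0553 0.12  ]
rimR [0.4941 0.0126 0.12  ]
risertop [ 0.6434 -0.0218  0.185 ]
cartL [0.3419 0.2982 0.07  ]
cartFL [0.33   0.1574 0.07  ]
cartFR [0.4837 0.1247 0.07  ]
cartBR [0.5088 0.284  0.07  ]
tab0 [ 0.4985 -0.253   0.039 ]
tab1 [ 0.4313 -0.3228  0.039 ]
tab2 [ 0.3595 -0.3648  0.039 ]
lin [ 0.6001 -0.324   0.003 ]
lin [ 0.4183 -0.4883  0.003 ]
lin [ 0.3256 -0.3838  0.003 ]
```

View pics/c2.png

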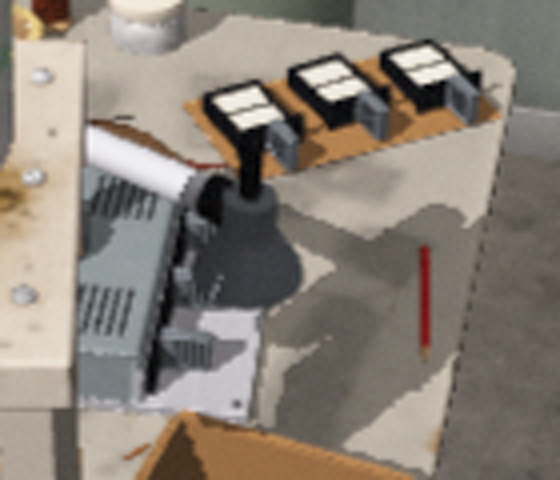

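Run:
```python
from h import *
s=cam("scene");d=cam("side")
S=lambda x,y:(200+x/3.2,150+y/3.2); D=lambda x,y:(290+x/4,170+y/4)
print("knobmid",tri([(s,S(262,88)),(d,D(250,163))]),"knobtop",tri([(s,S(264,66)),(d,D(250,130))]))
print("tab near",[onz(d,D(*p),.039) for p in [(290,120),(375,95),(465,70)]])
print("shelf legs",onz(s,(222,190),0),onz(s,S(65,95),0),onz(s,(308,165),0), onz(d,D(78,400),0.0))
for x,y,n in [(430,160,"bottle?"),(485,180,"jar?"),(335,155,"heel?")]: print(n,onz(s,S(x,y),0))
print("tin",onz(s,(432,285),0))
p=get_tcp_pos()
movel([p[0],p[1],.38]); movel([.36,.06,.40],frame=q(np.pi)) if False else None
print(get_tcp_pos())
for yaw in (0,np.pi,1.57,-1.57): print(yaw,inverse_kinematics([.44,.03,.36],q(yaw)))
```

```text
knobmid [0.4646 0.0346 0.2104] knobtop [0.4663 0.0304 0.2343]
tab near [array([ 0.4929, -0.2647,  0.039 ]), array([ 0.4295, -0.3211,  0.039 ]), array([ 0.3593, -0.3808,  0.039 ])]
shelf legs [0.4391 0.5188 0.    ] [0.4748 0.6247 0.    ] [ 0.8619  0.5519 -0.    ] [0.5793 0.0713 0.    ]
bottle? [0.7516 0.1764 0.    ]
jar? [0.7726 0.0943 0.    ]
heel? [0.6673 0.2547 0.    ]
tin [ 0.662  -0.4373  0.    ]
[0.1372 0.6088 0.3788]
0 [ 0.0411 -0.0088  1.8537 -0.      1.2968  1.6119]
3.141592653589793 [ 0.0411 -0.0088  1.8537 -0.      1.2968 -1.5297]
1.57 [ 0.0411 -0.0088  1.8537 -0.      1.2968  0.0419]
-1.57 None
```

Run:
```python
from h import *
try: movel([.36,.10,.40],frame=q(np.pi),v=.25)
except MotionError as e: print(e); movel([.3,.4,.4],v=.25); move_pose([.37,.08,.40],q(np.pi))
movel([.42,.032,.36],v=.2)
print(get_time(),get_tcp_pos(),get_ee_rot(),q(np.pi))
c,im=shot("wrist","w1"); np.save("c_w1.npy",c[1]); print(c[1])
print(proj(c,[.465,.0325,.21]),proj(c,[.465,.0325,.232]))
```

```text
4.3667 [0.4197 0.0324 0.3601] [-0.0003  0.0002  1.      0.0002] [0. 0. 1. 0.]
[[ 0.0009 -0.9547 -0.2977  0.3382]
 [ 1.      0.0011 -0.0005  0.0325]
 [ 0.0008 -0.2977  0.9547  0.5211]
 [ 0.      0.      0.      1.    ]]
[322.4521 222.0402] [322.4638 230.2601]
```

View pics/w1.png

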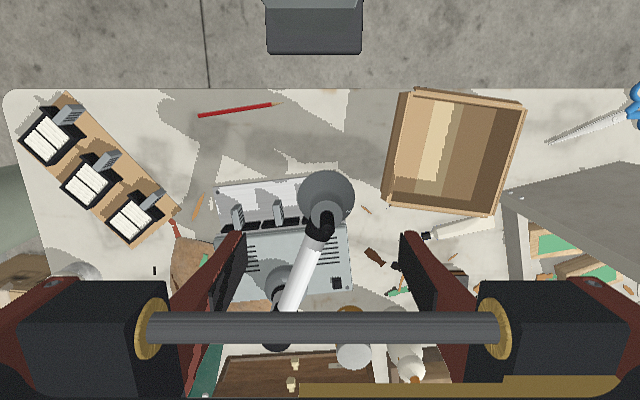

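Run:
```python
from h import *
piv=np.array([.635,-.039]); psi=.119; r=.185
k=np.array([.465,.033]); 
def P(a,z=.2): th=np.pi+psi+a; return [*(piv+r*np.array([np.cos(th),np.sin(th)])),z], q(th)
a0=-.52
p,o=P(a0,.3); print(p)
move_pose(p,o); movel(P(a0)[0],until_force=8,v=.08); print(get_tcp_pos())
command_gripper(.29); print("grip",get_grip_width(),get_ft_force())
for a in np.linspace(a0,-1.51,12)[1:]:
    p,o=P(a); movel(p,frame=o,v=.08); f=get_ft_force()
    print(round(a,2),f,end=' ')
    if np.linalg.norm(f)>20: print("STOP"); break
print(get_tcp_pos())
command_gripper(.6); p=get_tcp_pos(); movel([p[0],p[1],.32])
movel([.42,.05,.36],frame=q(np.pi),v=.2)
c,im=shot("wrist","w2"); np.save("c_w2.npy",c[1]); print(get_time())
```

```text
[np.float64(0.4646758436889212), np.float64(0.033212753561397905), 0.3]
[0.465  0.0333 0.2005]
grip 0.2928132404383376 [ 0.1827  0.0649 -0.2807]
-0.61 [ 0.4929 -0.9402 -0.307 ] -0.7 [ 0.256  -1.2035 -0.5991] -0.79 [-0.1089 -0.7276 -0.1037] -0.88 [ 0.0013 -0.1146  0.3032] -0.97 [-1.066   0.0067  0.6743] -1.06 [ 0.6203  0.3806 -0.1064] -1.15 [-1.046   0.6539  0.3643] -1.24 [-0.4902 -0.2257 -0.0426] -1.33 [-0.8652 -0.3787 -0.4477] -1.42 [-0.3717 -0.658   0.623 ] -1.51 [-0.9943 -0.3568  0.1104] [0.6016 0.1428 0.1999]
14.4417
```

View pics/w2.png

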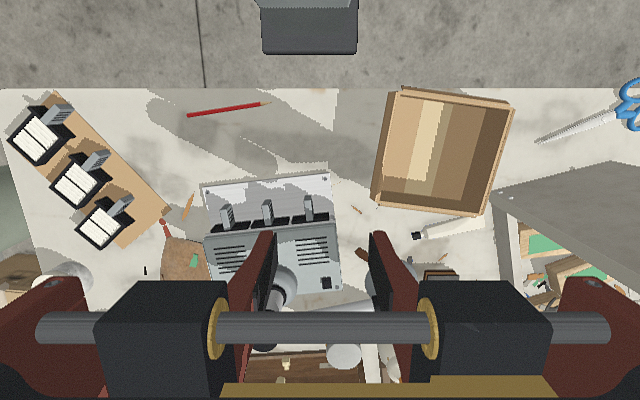

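Run:
```python
from h import *
def go(n,p):
    movel(p,v=.25); wait(.2); c,im=shot("wrist",n); np.save(f"c_{n}.npy",c[1]); return im
command_gripper(1.0)
a=go("A",[.51,-.02,.2]); b=go("B",[.51,-.09,.2])
movel([.45,-.2,.25],v=.25)
c=go("C",[.47,-.30,.22]); d=go("D",[.47,-.37,.22])
cv2.imwrite("pics/AB.png",np.vstack([a[:300],b[:300]])); cv2.imwrite("pics/CD.png",np.vstack([c[:300],d[:300]])); print(get_time())
```

```text
19.225
```

View pics/AB.png

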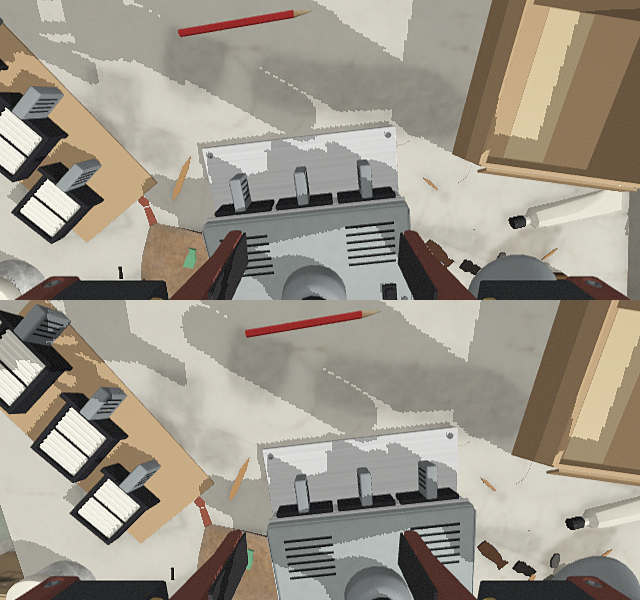

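View pics/CD.png

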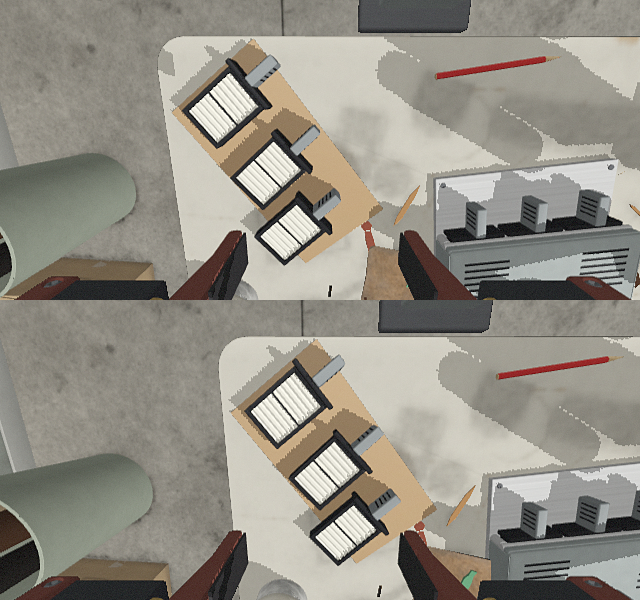

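```bash
cat >> h.py <<'E'
Kw=camera_info("wrist")["intrinsics"]
def old(n): return (Kw,np.load(f"c_{n}.npy")),cv2.imread(f"pics/{n}.png")
def edge(im,p0,p1,w=7):
    """subpixel edge near p0-p1: strongest gradient on perpendicular profiles, robust line"""
    g=cv2.GaussianBlur(cv2.cvtColor(im,cv2.COLOR_BGR2GRAY),(0,0),1).astype(np.float32)
    p0,p1=np.float32(p0),np.float32(p1); d=(p1-p0)/np.linalg.norm(p1-p0); n=np.array([-d[1],d[0]]); t=np.arange(-w,w+.01,.25); pts=[]
    for s in np.linspace(.06,.94,40):
        P=p0+s*(p1-p0)+t[:,None]*n
        v=cv2.remap(g,P[:,0].astype(np.float32)[None],P[:,1].astype(np.float32)[None],cv2.INTER_LINEAR)[0]
        G=np.abs(np.gradient(v)); 
        if G.max()>1: pts.append(P[G.argmax()])
    l=cv2.fitLine(np.float32(pts),cv2.DIST_HUBER,0,.5,.01,.01).ravel(); return l
def meet(a,b):
    t=np.linalg.solve(np.array([[a[0],-b[0]],[a[1],-b[1]]]),[b[2]-a[2],b[3]-a[3]]); return np.array([a[2]+t[0]*a[0],a[3]+t[0]*a[1]])
E
python3 - <<'E'
from h import *
A,ia=old("A");B,ib=old("B")
sl=tri([(A,(209,155)),(B,(270,157))]); sr=tri([(A,(389,134)),(B,(450,136))]); print("screws",sl,sr,"mid",(sl+sr)/2, "yaw",np.arctan2(-(sr-sl)[0],(sr-sl)[1]),np.linalg.norm(sr-sl))
for n,c,im,L,Rr,BL,BR in [("A",A,ia,(197,147),(396,126),(204,206),(399,180)),("B",B,ib,(259,150),(457,128),(268,206),(462,180))]:
    f=edge(im,L,Rr); l=edge(im,L,BL); r=edge(im,Rr,BR)
    pl,pr=meet(f,l),meet(f,r); print(n,pl,pr)
    wl,wr=onz(c,pl,.01),onz(c,pr,.01); d=wr-wl
    print("  plate",wl,wr,"mid",(wl+wr)/2,"yaw",np.arctan2(-d[0],d[1]),np.linalg.norm(d))
# deck front corners and tab tops (triangulated)
print("deckL",tri([(A,(208,222)),(B,(270,523-300))]),"deckR",tri([(A,(407,199)),(B,(472,501-300))]))
# tab top front corner pairs 
for n,a,b in [("t2",(237,175),(302,475-300)),("t1",(301,168),(364,468-300)),("t0",(365,161),(428,461-300))]:
    print(n,tri([(A,a),(B,b)]))
E
python3 - <<'E'
import cv2,numpy as np
d="pics/"
a=cv2.imread(d+"A.png")[110:240,190:420]; c=cv2.imread(d+"D.png")[30:280,220:420]
cv2.imwrite(d+"z1.png",cv2.resize(a,None,fx=3.4,fy=3.4,interpolation=cv2.INTER_CUBIC)); cv2.imwrite(d+"z2.png",cv2.resize(c,None,fx=2.4,fy=2.4,interpolation=cv2.INTER_CUBIC))
E
```

```text
screws [ 0.4905 -0.1485  0.0127] [0.4679 0.0565 0.0038] mid [ 0.4792 -0.046   0.0082] yaw 0.10995912815947421 0.20643318992980494
A [201.4809 148.8232] [394.7197 126.1184]
  plate [ 0.4832 -0.1572  0.01  ] [0.4579 0.061  0.01  ] mid [ 0.4705 -0.0481  0.01  ] yaw 0.11552574528955556 0.21966430265162606
B [261.76   149.5329] [456.9813 127.081 ]
  plate [ 0.4831 -0.1579  0.01  ] [0.458  0.0605 0.01  ] mid [ 0.4706 -0.0487  0.01  ] yaw 0.11438893049341314 0.2199041101521351
deckL [ 0.5602 -0.1474  0.0409] deckR [0.5321 0.0714 0.0459]
t2 [ 0.506  -0.1108  0.04  ]
t1 [ 0.5013 -0.0432  0.0266]
t0 [0.4941 0.0276 0.0234]
```

View pics/z1.png

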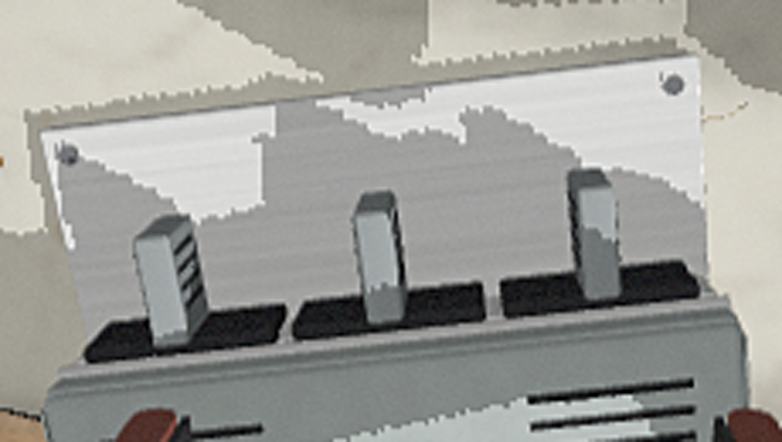

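View pics/z2.png

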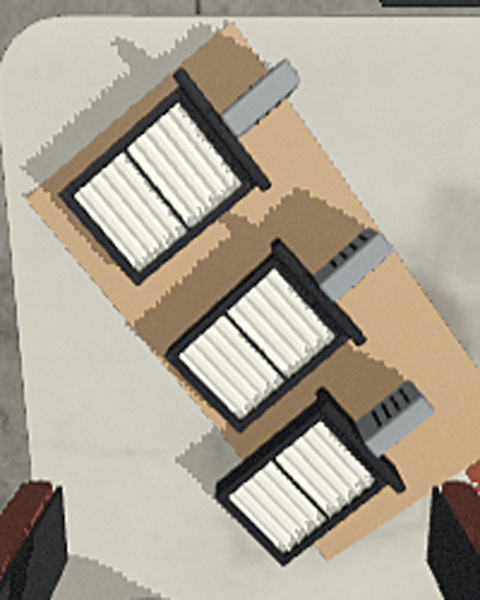

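Run:
```python
from h import *
A,_=old("A"); C,_=old("C"); D,_=old("D")
ps=.115; X=np.array([np.cos(ps),np.sin(ps)]);Y=np.array([-X[1],X[0]]);m=np.array([.4706,-.0484]); O=m+.125*X
for n,p in [("t2",(157,239)),("t1",(375,210)),("t0",(597,188)),("t2r",(170,345)),("t1r",(387,321)),("t0r",(603,297))]:
    w=onz(A,(190+p[0]/3.4,110+p[1]/3.4),.046)[:2]-O; print(n,w@X*1e3,w@Y*1e3)
# fresh in D: plate-top ends (outer corners toward tab, z .032) , tab top end corners (z .039)
for n,p in [("deckFLtop",0)]: pass
Z=lambda x,y:(220+x/2.4,30+y/2.4)
for n,pl in [("f2",[(182,72),(264,187),(287,62),(298,78),(222,106),(236,134)]),("f1",[(278,243),(360,342),(376,231),(389,246),(318,275),(328,294)]),("f0",[(322,393),(400,489),(416,382),(431,406),(360,430),(369,450)])]:
    e=[onz(D,Z(*p),.032)[:2] for p in pl[:2]]; t=[onz(D,Z(*p),.039)[:2] for p in pl[2:]]
    pd=e[1]-e[0]; yaw=np.arctan2(pd[1],pd[0]); tc=(t[0]+t[1])/2; td=(t[2]+t[3])/2
    print(n,"plate mid",(e[0]+e[1])/2,"len",np.linalg.norm(pd),"yaw",yaw, yaw+np.pi/2,yaw-np.pi/2,"tab end",tc,"tab root",td,"dir",np.arctan2(*(td-tc)[::-1]))
```

```text
t2 -92.2055118569716 -66.27783761714367
t1 -93.57018249636249 2.114307092888521
t0 -92.60590114484417 70.42155824787984
t2r -57.27969974496024 -69.07601323893296
t1r -57.363324085888124 0.9894042444005846
t0r -57.481967540775244 69.74532633536057
f2 plate mid [ 0.3736 -0.3786] len 0.05984673590891306 yaw 0.6426622886594494 2.213458615454346 -0.9281340381354471 tab end [ 0.3496 -0.3491] tab root [ 0.3695 -0.3762] dir -0.935998984363856
f1 plate mid [ 0.4458 -0.334 ] len 0.061642929796808126 yaw 0.7076602587864103 2.278456585581307 -0.8631360680084863 tab end [ 0.4197 -0.3071] tab root [ 0.4405 -0.3333] dir -0.9005538063712838
f0 plate mid [ 0.5206 -0.3107] len 0.06608031969116014 yaw 0.6796393670993387 2.2504356938942354 -0.8911569596955579 tab end [ 0.4933 -0.2833] tab root [ 0.5169 -0.3106] dir -0.8574457648605477
```

```bash
cat >> h.py <<'E'
PSI=.115; EX=np.array([np.cos(PSI),np.sin(PSI)]); EY=np.array([-EX[1],EX[0]]); EO=np.array([.4706,-.0484])+.125*EX+.0005*EY
def E(x,y,z): return [*(EO+x*EX+y*EY),z]     # extractor frame -> world
def st(t=""): print(t,"t",round(get_time(),1),"w",round(float(get_grip_width()),3),"F",get_ft_force(),"tcp",get_tcp_pos())
def pull(y):
    o=q(np.pi+PSI)
    command_gripper(.45)
    move_pose(E(-.076,y,.12),o); movel(E(-.076,y,.018),v=.12,until_force=12)
    command_gripper(0); st("grip")
    for x in (-.10,-.13,-.168):
        if movel(E(x,y,.018),v=.06,until_force=15): st("FORCE!"); return False
        if get_grip_width()>.3 or get_grip_width()<.08: st("slip?"); return False
    command_gripper(0); st("out"); movel(E(-.168,y,.15),v=.15); st("up"); return True
E
python3 - <<'E'
from h import *
W,im=old("w2"); A,ia=old("A")
pts=[(397,88),(516,104),(480,217),(372,202)]
w=[onz(W,p,.07)[:2] for p in pts]; print(np.array(w),np.mean(w,0),[np.linalg.norm(w[i]-w[i-1]) for i in range(4)])
for i in range(4): d=w[i]-w[i-1]; print(np.arctan2(d[1],d[0]))
st(); p=get_tcp_pos(); movel([p[0]-.05,-.2,.25],v=.2)
pull(.07)
E
```

```text
[[0.324  0.153 ]
 [0.3453 0.3207]
 [0.5143 0.2958]
 [0.4894 0.1262]] [0.4183 0.2239] [np.float64(0.1675343930177132), np.float64(0.16910563033221607), np.float64(0.17078650810454432), np.float64(0.17142597497250217)]
2.9814036099691967
1.44447050931812
-0.14614059110041167
-1.7164590235919108
 t 19.2 w 1.001 F [ 0.2746  0.9061 -0.4173] tcp [ 0.47   -0.369   0.2201]
grip t 23.8 w 0.137 F [-1.046  -0.5308  4.6066] tcp [0.5114 0.0273 0.0183]
out t 26.0 w 0.132 F [ 1.663  -0.7744  9.8709] tcp [0.4182 0.0166 0.0181]
up t 27.0 w 0.139 F [-0.1653  0.8148 -1.7245] tcp [0.4186 0.0167 0.1491]
```

```bash
cat >> h.py <<'E'
CY_=-.145; CX=np.array([np.cos(CY_),np.sin(CY_)]); CY=np.array([-CX[1],CX[0]]); CO=np.array([.418,.222])
def bin_(y,z,open_=.40):   # z: height of TCP at release
    p=CO-.042*CX+y*CY; o=q(np.pi+CY_)
    movel([*p,.16],frame=o,v=.22); st("over")
    movel([*p,z],v=.1,until_force=10); st("down"); command_gripper(open_); movel([*p,.17],v=.2)
E
python3 - <<'E'
from h import *
bin_(.036,.018)
if pull(0): bin_(-.036,.018)
movel([.38,.12,.30],frame=q(np.pi),v=.25)
wait(.1); c,im=shot("wrist","w3"); np.save("c_w3.npy",c[1]); st()
E
```

```text
over t 28.3 w 0.135 F [-0.021  -0.1619 -1.4204] tcp [0.3813 0.263  0.1596]
down t 29.9 w 0.139 F [ 0.0193  0.2229 -1.1564] tcp [0.382  0.2639 0.0185]
grip t 34.5 w 0.134 F [-1.0203 -0.7152  4.6494] tcp [ 0.5194 -0.0423  0.0183]
out t 36.7 w 0.14 F [ 0.0945 -1.1272  8.3173] tcp [ 0.4263 -0.0529  0.0182]
up t 37.7 w 0.136 F [-0.2082  0.0652 -0.4727] tcp [ 0.4267 -0.0527  0.1491]
over t 39.0 w 0.13 F [ 0.7307 -0.3211 -1.1882] tcp [0.371  0.1919 0.1597]
down t 40.6 w 0.136 F [-0.1642  0.247  -0.9906] tcp [0.3716 0.1926 0.0184]
 t 42.9 w 0.4 F [-0.3722  0.3618 -0.3474] tcp [0.3791 0.1202 0.2983]
```

View pics/w3.png

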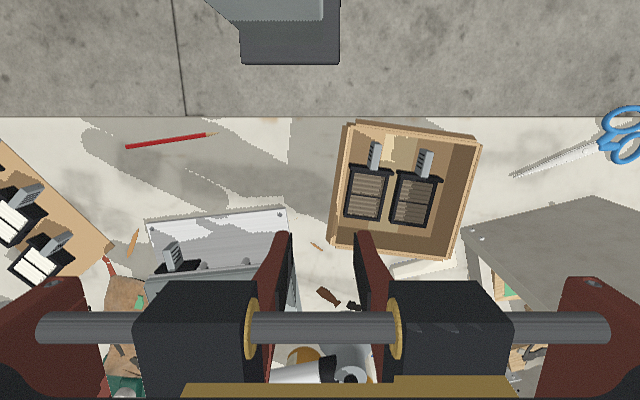

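```bash
cat >> h.py <<'E'
def fresh(c,im,z=.022):
    h=cv2.cvtColor(im,cv2.COLOR_BGR2HSV); m=((h[...,2]>165)&(h[...,1]<45)).astype(np.uint8)
    m=cv2.morphologyEx(m,cv2.MORPH_CLOSE,np.ones((5,5)))
    out=[]
    for k in cv2.findContours(m,cv2.RETR_EXTERNAL,cv2.CHAIN_APPROX_NONE)[0]:
        if cv2.contourArea(k)<800: continue
        w=np.array([onz(c,p,z)[:2] for p in k[:,0].astype(float)],np.float32)*1000
        (cx,cy),(a,b),t=cv2.minAreaRect(w)
        if a<b: a,b,t=b,a,t-90
        if 50<a<80 and 35<b<60 : out.append((cx/1e3,cy/1e3,a,b,np.radians((t+90)%180-90)))
    return sorted(out)
E
python3 - <<'E'
from h import *
for n in "CD": print(n,*[np.round(f,4) for f in fresh(*old(n))],sep="\n")
if pull(-.07): bin_(0,.046,.2)
movel([.42,.0,.25],frame=q(np.pi),v=.25); command_gripper(.45)
movel([.47,-.34,.22],v=.25); wait(.1); c,im=shot("wrist","F"); np.save("c_F.npy",c[1]); st()
print(*[np.round(f,4) for f in fresh(c,im)],sep="\n")
E
```

```text
C
[ 0.3985 -0.4101 63.3623 44.901  -0.8901]
D
[ 0.3988 -0.4105 64.1116 45.4737 -0.884 ]
[ 0.4731 -0.3642 63.7818 44.9453 -0.8247]
grip t 46.0 w 0.136 F [-1.082  -0.8667  3.6897] tcp [ 0.5274 -0.1119  0.0183]
out t 48.2 w 0.136 F [-0.0932 -0.2263  9.5305] tcp [ 0.4343 -0.1224  0.0182]
up t 49.3 w 0.136 F [ 0.9956 -0.0612  0.0504] tcp [ 0.4348 -0.1221  0.1491]
over t 51.0 w 0.133 F [-0.9397  0.5851 -1.3788] tcp [0.3763 0.2275 0.1599]
down t 52.1 w 0.132 F [ 1.1756 -0.2524 -1.3794] tcp [0.3757 0.2275 0.0468]
 t 56.6 w 0.45 F [ 0.8283  0.5456 -0.0259] tcp [ 0.4701 -0.3391  0.2203]
[ 0.3987 -0.4103 63.7144 45.2815 -0.8878]
[ 0.4729 -0.3638 63.1516 45.2987 -0.826 ]
```

Run:
```python
from h import *
c,im=old("F"); h=cv2.cvtColor(im,cv2.COLOR_BGR2HSV)
p=proj(c,[.5206+.0435*.63,-.3107-.0435*.78,.022]); print(p); u,v=p.astype(int)
print(h[v-8:v+9:4,u-8:u+9:4].tolist())
for s in (15,20,25,30,35):
  for k in (3,5):
    m=((h[...,2]>165)&(h[...,1]<s)).astype(np.uint8); m=cv2.morphologyEx(m,cv2.MORPH_CLOSE,np.ones((k,k)))
    print(s,k,[(int(cv2.contourArea(q_)),np.round(cv2.minAreaRect(q_)[:2]).tolist()) for q_ in cv2.findContours(m,cv2.RETR_EXTERNAL,cv2.CHAIN_APPROX_NONE)[0] if cv2.contourArea(q_)>500 and abs(q_[:,0].mean(0)-p).max()<60])
```

```text
[317.8537 231.4879]
[[[30, 3, 255], [26, 19, 200], [26, 15, 233], [28, 15, 239], [25, 15, 222]], [[28, 14, 240], [24, 19, 188], [28, 18, 200], [28, 15, 233], [25, 14, 238]], [[26, 14, 253], [25, 14, 240], [30, 6, 255], [28, 15, 234], [25, 15, 220]], [[26, 16, 225], [28, 13, 251], [26, 15, 242], [30, 8, 255], [28, 16, 228]], [[28, 12, 247], [25, 15, 224], [26, 14, 252], [25, 14, 241], [30, 8, 255]]]
15 3 [(1352, [[321.0, 232.0], [32.0, 50.0]]), (1574, [[302.0, 173.0], [37.0, 52.0]])]
15 5 [(1369, [[321.0, 232.0], [32.0, 50.0]]), (1683, [[302.0, 173.0], [37.0, 52.0]])]
20 3 [(3813, [[326.0, 280.0], [85.0, 68.0]]), (1523, [[322.0, 233.0], [34.0, 51.0]]), (1855, [[302.0, 173.0], [38.0, 53.0]])]
20 5 [(5464, [[322.0, 258.0], [85.0, 105.0]]), (1861, [[302.0, 173.0], [38.0, 53.0]])]
25 3 [(3966, [[322.0, 276.0], [85.0, 69.0]]), (1541, [[322.0, 233.0], [34.0, 51.0]]), (1892, [[302.0, 173.0], [38.0, 53.0]])]
25 5 [(5758, [[322.0, 258.0], [105.0, 85.0]]), (1892, [[302.0, 173.0], [38.0, 53.0]])]
30 3 [(3971, [[322.0, 276.0], [85.0, 69.0]]), (1541, [[322.0, 233.0], [34.0, 51.0]]), (1892, [[302.0, 173.0], [38.0, 53.0]])]
30 5 [(5760, [[322.0, 258.0], [105.0, 85.0]]), (1892, [[302.0, 173.0], [38.0, 53.0]])]
35 3 [(3971, [[322.0, 276.0], [85.0, 69.0]]), (1541, [[322.0, 233.0], [34.0, 51.0]]), (1892, [[302.0, 173.0], [38.0, 53.0]])]
35 5 [(5760, [[322.0, 258.0], [105.0, 85.0]]), (1892, [[302.0, 173.0], [38.0, 53.0]])]
```

```bash
sed -i 's/np.ones((5,5))/np.ones((3,3))/' h.py
cat >> h.py <<'E'
def pick(f):
    yaw=f[4]; d=np.array([np.cos(yaw),np.sin(yaw)]); p=np.array(f[:2])-.0635*d; o=q(np.pi+yaw)
    command_gripper(.5); move_pose([*p,.13],o); movel([*p,.012],v=.12,until_force=12); st("at")
    command_gripper(0); movel([*p,.14],v=.15); st("picked")
def insert(y):
    o=q(np.pi+PSI)
    movel(E(-.165,y,.14),frame=o,v=.22); command_gripper(0); st("front")
    movel(E(-.165,y,.026),v=.12); print(movel(E(-.165,y,.016),v=.02,until_force=3)); st("plate")
    z=get_tcp_pos()[2]
    hit=movel(E(-.070,y,z),v=.06,until_force=15); st(f"in {hit}")
    p=get_tcp_pos(); x=(p[:2]-EO)@EX; print("tcp ext x",x*1e3)
    return x
E
python3 - <<'E'
from h import *
c,im=old("F"); fs=fresh(c,im); print(*[np.round(f,4) for f in fs],sep="\n")
f=max(fs,key=lambda f:f[0]); assert f[0]>.5
pick(f); insert(-.07)
E
```

```text
[ 0.3987 -0.4103 63.7144 45.2815 -0.8878]
[ 0.4729 -0.3638 63.1516 45.2987 -0.826 ]
[ 0.5499 -0.3399 63.7125 45.0519 -0.8393]
at t 58.9 w 0.498 F [ 0.3022  0.095  -0.1462] tcp [ 0.508  -0.2929  0.0127]
picked t 60.5 w 0.138 F [ 0.3453 -0.1727 -1.7678] tcp [ 0.5069 -0.2922  0.1391]
front t 61.9 w 0.137 F [ 0.2397 -0.684  -1.2716] tcp [ 0.4391 -0.1226  0.1399]
True
plate t 63.4 w 0.135 F [0.3893 0.1564 0.8027] tcp [ 0.439  -0.1221  0.0186]
in True t 63.8 w 0.133 F [-0.3191  0.8451  4.3924] tcp [ 0.441  -0.1213  0.0187]
tcp ext x -162.779233180567
```

Run:
```python
from h import *
y=-.07
movel(E(-.1628,y,.0195),v=.02); st("raised")
for x in np.arange(-.155,-.069,.008):
    hit=movel(E(x,y,.0192),v=.05,until_force=15); p=get_tcp_pos(); print(hit,round((p[:2]-EO)@EX*1e3,1),round((p[:2]-EO)@EY*1e3,1),get_ft_force(),get_ft_torque())
    if hit: break
st()
```

```text
raised t 64.0 w 0.132 F [-0.3295 -0.2014 -2.1184] tcp [ 0.4408 -0.1217  0.0194]
False -154.5 -70.1 [-0.3261  0.0467 -1.2636] [ 0.0182  0.0426 -0.0119]
False -146.4 -70.1 [ 0.0072 -0.6136 -0.8399] [ 0.0308  0.0478 -0.0053]
False -138.5 -70.1 [ 0.8405 -0.3369 -0.8494] [0.0124 0.1115 0.0614]
False -130.5 -70.1 [ 0.9395  0.5671 -1.1105] [ 0.0123  0.0026 -0.0326]
False -122.5 -70.1 [-0.0398  0.2994 -1.1324] [0.0324 0.1045 0.0083]
False -114.5 -70.1 [-0.7957 -0.0465 -1.4733] [0.0169 0.0769 0.0837]
False -106.5 -70.1 [-0.2286  0.4821 -1.1442] [ 0.0303  0.0776 -0.0171]
False -98.4 -70.1 [ 0.951  -0.1741 -1.1388] [-0.0302  0.0556  0.0002]
False -90.4 -70.1 [-0.6215  0.1767 -1.433 ] [0.0414 0.058  0.0353]
False -82.4 -70.0 [ 0.1308 -1.0821 -1.6534] [-0.0139  0.0602  0.0471]
True -77.6 -69.6 [-1.8215 -0.4691  5.4795] [-0.1719  0.0299  0.0056]
 t 67.3 w 0.135 F [-1.8215 -0.4691  5.4795] tcp [ 0.5256 -0.1116  0.0189]
```

```bash
cat >> h.py <<'E'
def extx(): return round(float((get_tcp_pos()[:2]-EO)@EX*1e3),1)
def insert(y):
    o=q(np.pi+PSI)
    movel(E(-.165,y,.14),frame=o,v=.22); command_gripper(0); st("front")
    movel(E(-.165,y,.024),v=.12); movel(E(-.165,y,.0193),v=.03); st("plate")
    for x in np.arange(-.155,-.069,.0123):
        if movel(E(x,y,.0192),v=.06,until_force=15): break
    st("in"); print("x",extx())
def finish(y):
    hit=movel(E(-.068,y,.0192),v=.04,until_force=18); print("push",hit,extx())
    command_gripper(.45); st(); movel([*get_tcp_pos()[:2],.14],v=.2)
def look(n="F"):
    movel([.47,-.34,.22],frame=q(np.pi),v=.25); wait(.1); c,im=shot("wrist",n); np.save(f"c_{n}.npy",c[1])
    fs=fresh(c,im); print(*[np.round(f,4) for f in fs],sep="\n"); return fs
E
python3 - <<'E'
from h import *
finish(-.07)
fs=look("F2")
f=[f for f in fs if f[1]<-.2]
print(len(f))
f=max(f,key=lambda f:f[0]); pick(f); insert(0); finish(0)
fs=look("F3")
E
```

```text
push True -77.0
 t 68.2 w 0.446 F [0.4079 0.5359 0.6499] tcp [ 0.5249 -0.1112  0.0182]
[ 0.3987 -0.4102 63.815  45.409  -0.8877]
[ 0.4731 -0.3635 63.5419 45.1758 -0.8313]
2
at t 72.5 w 0.499 F [ 0.529  -0.1321  0.951 ] tcp [ 0.4307 -0.3169  0.0126]
picked t 74.1 w 0.135 F [-0.0008 -0.0572 -1.1395] tcp [ 0.4297 -0.3162  0.1392]
front t 75.6 w 0.136 F [ 0.1673  0.0853 -0.5995] tcp [ 0.4308 -0.0531  0.14  ]
plate t 77.1 w 0.139 F [ 0.3219  0.1238 -0.1389] tcp [ 0.4309 -0.0525  0.0194]
in t 77.6 w 0.139 F [ 1.4799 -0.022   1.9756] tcp [ 0.4455 -0.0505  0.0191]
x -150.2
push True -77.6
 t 80.0 w 0.452 F [ 0.6654 -0.2012 -0.3447] tcp [ 0.5174 -0.0422  0.0184]
[ 0.3987 -0.4103 63.7544 45.3141 -0.8866]
```

Run:
```python
from h import *
c,im=old("F3"); f=fresh(c,im)[0]; pick(f); insert(.07)
if extx()<-85: print("again"); 
finish(.07)
movel([.44,.07,.2],frame=q(np.pi),v=.2); command_gripper(1.0)
ims=[]
for n,p in [("G",[.51,-.04,.2]),("H",[.40,.10,.27])]:
    movel(p,v=.2); wait(.1); c,im=shot("wrist",n); np.save(f"c_{n}.npy",c[1]); ims.append(im[:300])
cv2.imwrite("pics/GH.png",np.vstack(ims)); st()
```

```text
at t 84.4 w 0.497 F [ 0.2167  0.2805 -0.8113] tcp [ 0.359  -0.3614  0.0126]
picked t 86.0 w 0.137 F [-0.2512 -0.1814 -1.3742] tcp [ 0.3581 -0.3606  0.1392]
front t 88.2 w 0.133 F [ 0.1502 -0.2327 -0.0902] tcp [0.4227 0.0166 0.14  ]
plate t 89.6 w 0.138 F [-0.0225 -0.7801 -1.0917] tcp [0.4228 0.017  0.0194]
in t 90.1 w 0.13 F [ 2.4564 -0.3414  4.1231] tcp [0.4371 0.0189 0.0191]
x -150.5
again
push True -150.8
 t 91.2 w 0.451 F [-0.1938  0.124  -0.1447] tcp [0.4377 0.019  0.0189]
 t 95.6 w 1.001 F [ 0.1283 -0.7367  1.1603] tcp [0.4002 0.0995 0.2696]
```

View pics/GH.png

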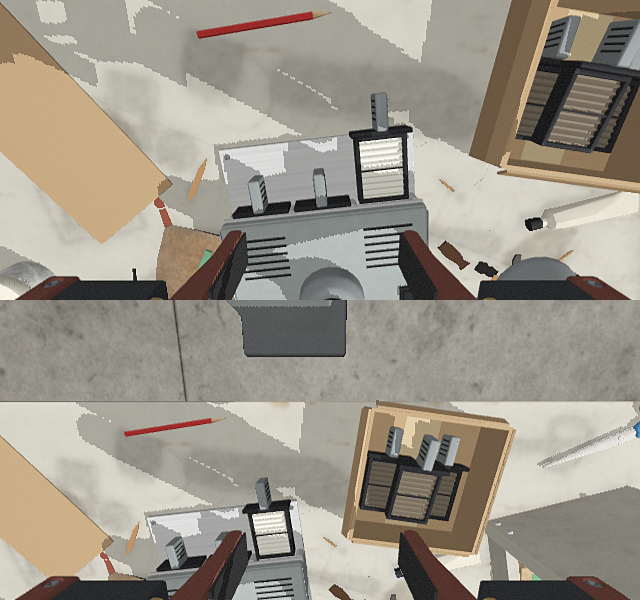

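Run:
```python
from h import *
c,im=old("G")
h=cv2.cvtColor(im,cv2.COLOR_BGR2HSV); 
for s in (15,20,30,45):
  m=((h[...,2]>165)&(h[...,1]<s)&(h[...,1]>4 if s<0 else True)).astype(np.uint8); m[:136]=0; m[:,:356]=0; m[:,410:]=0; m[202:]=0
  m=cv2.morphologyEx(m,cv2.MORPH_OPEN,np.ones((3,3)))
  for k in cv2.findContours(cv2.morphologyEx(m,cv2.MORPH_CLOSE,np.ones((5,5))),cv2.RETR_EXTERNAL,cv2.CHAIN_APPROX_NONE)[0]:
    if cv2.contourArea(k)<900: continue
    w=np.array([onz(c,p,.029)[:2] for p in k[:,0].astype(float)],np.float32)*1000
    r=cv2.minAreaRect(w); ctr=np.array(r[0])/1e3-EO; print(s,cv2.contourArea(k),"ext",ctr@EX*1e3,ctr@EY*1e3,r[1],r[2],"psi deg",np.degrees(PSI))
# front plate top (z .039) and tab top (z .046) from the view: ends of plate
for p,z in [((349,138),.039),((412,126),.039),((372,93),.046),((386,92),.046)]:
    w=onz(c,p,z)[:2]-EO; print(p,w@EX*1e3,w@EY*1e3)
```

```text
20 2010.5 ext -88.56512188639046 69.55493793121607 (61.41996765136719, 44.183837890625) 6.522640705108643 psi deg 6.589014644004467
30 2151.0 ext -88.03777856523857 69.60995038901989 (62.96241760253906, 44.50934982299805) 6.438549041748047 psi deg 6.589014644004467
45 2151.0 ext -88.03777856523857 69.60995038901989 (62.96241760253906, 44.50934982299805) 6.438549041748047 psi deg 6.589014644004467
(349, 138) -125.57620977526484 36.59051036514842
(412, 126) -130.28862066835723 101.40875568773002
(372, 93) -166.80375807550854 61.999886149868956
(386, 92) -166.17409512145767 75.48812867025701
```

Run:
```python
from h import *
y=.07; o=q(np.pi+PSI)
command_gripper(.45); movel(E(-.1515,y,.12),frame=o,v=.2); movel(E(-.1515,y,.019),v=.1,until_force=10); command_gripper(0); st("grip")
movel(E(-.158,y,.019),v=.04)
for z in (.0198,.0205,.0212):
    movel(E(-.158,y,z),v=.02)
    hit=movel(E(-.068,y,z),v=.05,until_force=15); print(z,hit,extx())
    if extx()>-120: break
    movel(E(-.158,y,z),v=.04)
if extx()>-100: finish(y)
st()
```

```text
grip t 99.2 w 0.136 F [-0.0994  0.535   2.6618] tcp [0.4363 0.0186 0.0192]
0.0198 True -77.8
push True -77.0
 t 102.2 w 0.452 F [-0.1586 -0.1937  0.123 ] tcp [0.5095 0.0273 0.0184]
 t 102.9 w 0.445 F [ 0.9524  0.838  -0.1647] tcp [0.5089 0.0273 0.1394]
```

Run:
```python
from h import *
movel([.45,.0,.2],frame=q(np.pi),v=.2); movel([.51,-.02,.2],v=.2); wait(.1); c,im=shot("wrist","I"); np.save("c_I.npy",c[1])
a=im[110:240,190:420]; cv2.imwrite("pics/z3.png",cv2.resize(a,None,fx=3.4,fy=3.4,interpolation=cv2.INTER_CUBIC)); st()
```

```text
t 104.1 w 0.452 F [-0.1253  0.0847  0.5832] tcp [ 0.5086 -0.0196  0.1993]
```

View pics/z3.png

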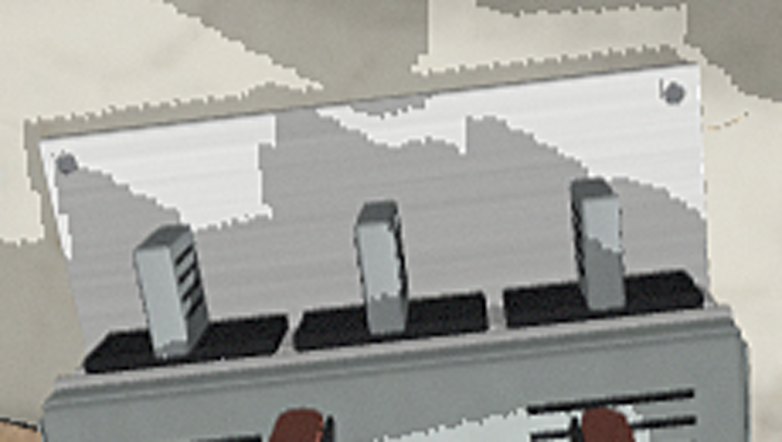

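Run:
```python
from h import *
piv=EO+.045*EX; r=.185; print(piv)
def P(a,z=.2): th=np.pi+PSI+a; return [*(piv+r*np.array([np.cos(th),np.sin(th)])),z], q(th)
command_gripper(1.0); movel([.50,-.02,.33],v=.2)
a0=-1.5
p,o=P(a0,.33); movel(p,frame=o,v=.2); print(movel(P(a0)[0],until_force=8,v=.08)); command_gripper(.29); st()
for a in np.linspace(a0,0,16)[1:]:
    p,o=P(a); movel(p,frame=o,v=.1); f=get_ft_force()
    if np.linalg.norm(f)>20: st("STOP"); break
st("end"); command_gripper(0); st("closed"); command_gripper(.6); p=get_tcp_pos(); movel([p[0],p[1],.33],v=.1)
movel([.40,-.06,.36],frame=q(np.pi),v=.2); wait(.1); c,im=shot("wrist","J"); np.save("c_J.npy",c[1])
k=[*(P(0)[0][:2]),.232]; print(proj(c,k),proj(c,[*piv,.19])); cv2.imwrite("pics/J.png",im); st()
```

```text
[ 0.6394 -0.0284]
False
 t 110.2 w 0.29 F [-2.8282  1.5151  0.1027] tcp [0.605  0.1535 0.1999]
end t 115.2 w 0.287 F [-0.4107 -0.3341 -0.9658] tcp [ 0.4557 -0.0492  0.1999]
closed t 115.5 w 0.174 F [-0.5204  2.4979  0.8765] tcp [ 0.4555 -0.0491  0.1999]
[332.3867 239.194 ] [346.0256 351.8229]
 t 118.3 w 0.605 F [-0.3002  0.0862  0.4489] tcp [ 0.4006 -0.0599  0.3593]
```

View pics/J.png

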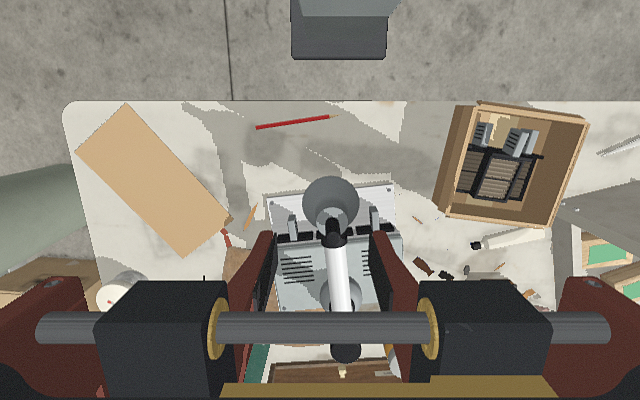

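The last view shows the suction arm straight ahead, with the knob at about (333,235) where I predicted it. The used cassettes are in the carton and the robot is clear of everything.

```bash
python3 -c "
from station import *
print(job_done())"
```

```text
the job is handed in; nothing more can be done
None
```

The job is handed in, but no verdict came back: all three used cassettes are in the carton, the three fresh ones are home in the bays to within about 1 mm by camera, and the suction arm points straight ahead again, with none of the bystanders touched.

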